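# Square the casing block to the fence

### The arm

A 6-joint arm with a two-finger parallel gripper is mounted at the origin on a cart in front of the work surface, level with it; the furniture and walls round the work are solid. World frame = base frame: x ahead of the robot, y to its left, z up, the work surface at z = 0. Lengths are in m, angles in degrees, forces in N, time in s.
With the tool pointing down it reaches from about 0.275 to 0.75 m from the base axis. Payload 10.2 kg.
Tool frame: the origin (TCP) lies between the finger pads; the fingertips stand bot.finger_overhang ahead of it and the grasp point (between the pads) lies 8 mm behind it (bot.finger_overhang is the distance from the TCP to the fingertips, in m); z points along the fingers, y is the line along which they close (so a half turn about z gives the same grasp; the last joint's range is limited). The gripper opens to 88 mm and grips with 3 to 60 N. Pads are 18 mm wide; open, the fingers measure 123 mm over their backs; the gripper's body (75 mm by 187 mm) begins 45 mm behind the grasp point.
Start: joints at [-83.216, 17.928, 85.812, -0, 76.261, -12.8], TCP at [0.176, -0.495, 0.226] pointing down, gripper open.
Joint ranges: [-168.41, 168.41], [-55.51, 124.54], [10.69, 146.95], [-70.63, 250.63], [1, 178], [-165.06, 165.06]. Speed limits (degrees/s): [136.94, 136.94, 172.46, 180, 180, 180].

### API

Orientations are given as [roll, pitch, yaw] about the fixed x, y, z axes, in that order (R = Rz(yaw) Ry(pitch) Rx(roll)).
In Python, from rig import bot gives the robot as it stands.
- The arm moves only by the shell command python3 -m jog 'ROWS'. ROWS is JSON, a list of rows, each an object with "travel": the shift along the tool's x, y, z in m, a list of three; "twist": the turn about the tool's z in rad; "jaw": the closure, from 0 (fully open) to 1 (shut). A call has 1 to 12 rows; each row is the pose to reach, as a shift and turn from the pose commanded when the call began, along the tool's axes at that moment; what a row does not reach only later rows make up. A row lasts 1/10 s, in which the tool goes at most 50 mm and 8.59 degrees, less where a joint would pass 70% of its speed; a pose out of reach is approached as far as the arm can. A call with a gripper value outside its range is refused whole. The fingers move at their own pace and stop on an object; the grip force is fixed at half the most. Time passes only in rows, so rows that repeat a pose let the fingers close. It gives the time, the measured TCP pose, the force, the opening and the grip force at its end, in the units of the state.
- bot.observe(): the state, without advancing time (a new reading comes with each control period).
- bot.grab_frame(name): name is "scene" or "side" or "wrist"; returns (picture, depth): 384x512x3 uint8, blue, green, red; 384x512 float32, m along the optical axis (not along the pixel's ray), 0 where there is no reading.
- bot.camera_model(name): a dict with "intrinsics" (3x3 intrinsics, pixels), "world_to_cam" (4x4, takes a point from world to camera coordinates). Camera axes: x right, y down, z forward; pixel columns grow to the right and rows downward; lengths in m; the calibration is good to about 2 mm. A picture is of the moment at which its call begins: read the wrist's pose just before it. camera_model takes no time and is no camera call; for the wrist camera it gives the pose at the moment of the call.
- bot.finish_job(): hands the job in; it is judged then, once.
Trained networks look in the newest picture that a camera, given by its name, has taken for a name from the list of things; names that differ only in an ending like _2 or _b are one class to them, and where a whole thing is asked for, a point or a joint stands for the part that bears it (a point fixed in the world has none). Each returns a list of dicts, best first, with "score" (0 to 1); they miss things now and then, are a little off and sometimes report something else, mostly with a low value. They report only what shows in the picture. A call takes as long as a camera call.
- bot.find_in(camera, target): "centre" ([x, y, z] in m, in world coordinates, good to about 4 mm: the middle of the surface that is visible of it).
- bot.regions_of(camera, target): "mask" (384x512 bool, what is visible of it).
The state is a dict: "time": time; "joints": joint angles; "dq": joint speeds; "joint_efforts": joint torques, N m; "tcp_pos": TCP position; "tcp_rot": TCP orientation; "ft_force": force on the tool from outside, world axes, zero at the start; "moment": the same for the moment, N m; "finger_gap": opening from 0.0 (shut) to 1.0 (fully open); "finger_force": force on a finger pad.
Only numpy, scipy, OpenCV 4.12 (cv2) and the standard library are available. Lean on these libraries where they do the work, as an engineer would, in place of code of your own. Each camera call takes 0.05 s, during which the arm holds its last target. There are 200 camera calls.

### The job

The heavy casing block stands turned away from the fence on the bench. Push its corners round with the fingertips, a little at a time, until one of its two long sides lies flat and flush against the fence, with that whole side backed by the fence. Do not lift or tip the block, keep the watch head lying in its nest on top, leave the loupe, the roll of tape and the tweezers where they are, and finish clear of everything.

Things in the scene. Friction and masses are not known exactly. Their poses are not given: they have to be found in the camera images.
- block: loose metal block, 92 (its x) x 130 (its y) x 28 mm high, 0.75 to 1 kg, dark sides (full width up to 22 mm height), bright top plate. Origin: centre of the underside, z up. Long sides: x = +46 and -46 mm; either may meet the fence. Slides at a push of roughly 4 to 15 N. Starts 43 to 90 degrees away from lying along the fence, either way, its centre about 145 to 180 mm in front of the fence
- fence: fixed steel bar, 260 mm long (its y), 16 mm thick, 24 mm high, two low feet behind. Origin: on the bench, at the middle of the contact face, the plane x = 0, which looks to its -x (towards the robot); the flush block has its centre at x = -46 mm here. The side is wholly backed while the block's centre is within 65 mm of y = 0
- block_nest (a point): middle of the floor of the rectangular nest (52 x 49 mm, 6 mm deep) in the block's top, 22 mm above the block's underside
- watch_head: gold-coloured watch head without strap, 45 x 42 x 10 mm, lying loose in the block's nest and standing about 4 mm above the block's top. Origin: centre of its underside
- loupe: black eye loupe, 33 mm across, 31 mm high, standing to the left of the work. Origin: centre of its underside; leave alone
- tape_roll: roll of white tape, 65 mm across, 22 mm high, lying to the right of the work. Origin: centre of its underside; leave alone
- tweezers: steel tweezers lying on the bench to the left of the work, 128 mm long (their y), 14 mm wide, 8 mm high. Origin: centre of the underside; leave alone

How it is judged (in metres and radians):
At the end, for the whole second after the job is handed in: A long side of the block is within 2 degrees of parallel to the fence and within 4 mm of it, the block's centre within 67 mm of the fence's middle; block flat and at rest, watch head within 10 mm of the nest's middle, loupe, tape and tweezers within 20 mm of their start (angle between the y axis of block and the y axis of fence, either way round below 0.035 rad and x of block in the frame of fence between -0.05 and -0.04 m and y of block in the frame of fence between -0.067 and 0.067 m and height (world z) of block below 0.004 m and angle between block's own z axis and vertical below 0.03 rad and linear speed of block below 0.01 m/s and distance between watch_head and block_nest below 0.01 m and distance of each of loupe, tape_roll, tweezers from where it was at the start of the episode below 0.02 m); the robot touches nothing.
It fails at once if the block is lifted or tipped (more than 8 mm or 6 degrees) (height (world z) of block above 0.008 m or angle between block's own z axis and vertical above 0.1 rad).
It fails at once if the watch head leaves its nest (distance between watch_head and block_nest above 0.012 m).
It fails at once if the loupe is moved more than 20 mm (distance of loupe from where it was at the start of the episode above 0.02 m).
It fails at once if the roll of tape is moved more than 20 mm (distance of tape_roll from where it was at the start of the episode above 0.02 m).
It fails at once if the tweezers is moved more than 20 mm (distance of tweezers from where it was at the start of the episode above 0.02 m).
It also fails if it takes over 72 s, if anything falls off the work surface, if the arm or the gripper's body presses on something with over 40 N, if the wrist force passes 120 N, or if a joint passes its speed limit or range.

## Working session

There is one attempt and no reset: what is moved stays moved. The work goes in short steps, Python scripts to look and compute and a shell command to move; the robot and the scene stay as the last step left them, time stands still between calls to the robot, and variables do not carry over. Pictures are saved under pics/ and viewed, at most 10 in all, crops included, and the job is handed in when it is done.

```bash
mkdir -p pics
cat > h.py <<'E'
import numpy as np, cv2
from rig import bot
def cloud(cam,dep,mask):
    m=bot.camera_model(cam);K=np.array(m["intrinsics"]);T=np.linalg.inv(np.array(m["world_to_cam"]))
    v,u=np.nonzero(mask&(dep>0));z=dep[v,u]
    p=np.c_[(u-K[0,2])/K[0,0]*z,(v-K[1,2])/K[1,1]*z,z]
    return p@T[:3,:3].T+T[:3,3]
def rect(P):
    (c,s,a)=cv2.minAreaRect((P[:,:2]*1000).astype(np.float32));b=cv2.boxPoints((c,s,a));return np.round(c,1),np.round(s,1),round(a,1),np.round(b).tolist()
E
python3 - <<'E'
from h import *
print({k:np.round(v,3) for k,v in bot.observe().items()},bot.finger_overhang)
for cam in ["scene","side"]:
    im,d=bot.grab_frame(cam);cv2.imwrite(f"pics/{cam}0.png",im)
    for t in ["block","fence","watch_head","loupe","tape_roll","tweezers"]:
        r=bot.regions_of(cam,t)
        for q in r[:2]:
            P=cloud(cam,d,q["mask"]);
            if len(P)<20: continue
            z=P[:,2];zt=np.percentile(z,95)
            S=P[abs(z-zt)<.004] if t in("fence",) else P
            print(cam,t,round(q["score"],2),len(P),round(zt,3),*rect(S))
            if t=="block": print("   top",*rect(P[(z>.024)&(z<.033)]))
E
```

```text
{'time': np.float64(0.0), 'joints': array([-8.3217e+01,  1.7958e+01,  8.5853e+01, -1.0000e-03,  7.6261e+01,
       -1.2800e+01]), 'dq': array([ 0.005, -0.117,  0.098, -0.034, -0.042, -0.064]), 'joint_efforts': array([ 0.0000e+00, -4.0221e+01, -2.5227e+01,  6.9000e-02,  3.5000e-02,
       -0.0000e+00]), 'tcp_pos': array([ 0.176, -0.494,  0.226]), 'tcp_rot': array([-1.79929e+02, -1.60000e-02,  1.95840e+01]), 'ft_force': array([ 0.162, -0.324,  0.291]), 'moment': array([-0.011,  0.077, -0.014]), 'finger_force': np.float64(0.0), 'finger_gap': np.float64(0.998)} 0.011
scene block 0.82 2014 0.029 [497.5 -57.7] [130.1 110.6] 24.0 [[416.0, -34.0], [461.0, -135.0], [579.0, -82.0], [534.0, 19.0]]
   top [495.2 -50.9] [128.1  91.9] 23.2 [[418.0, -34.0], [455.0, -118.0], [572.0, -68.0], [536.0, 17.0]]
scene fence 0.55 1182 0.025 [677.1 -39.3] [ 19.3 256.4] 1.2 [[665.0, 89.0], [670.0, -168.0], [689.0, -167.0], [684.0, 89.0]]
scene watch_head 0.75 197 0.033 [496.1 -51.8] [43.2 39.2] 3.2 [[473.0, -34.0], [476.0, -73.0], [519.0, -70.0], [517.0, -31.0]]
scene loupe 0.47 214 0.03 [639.6 148.2] [32.6 3
[... 963 characters left out ...]
] 17.0 [[622.0, 161.0], [630.0, 133.0], [653.0, 140.0], [645.0, 168.0]]
side fence 0.86 541 0.023 [678.3 -35.8] [ 20.8 255.2] 1.7 [[664.0, 91.0], [672.0, -164.0], [692.0, -163.0], [685.0, 92.0]]
side fence 0.54 904 0.027 [495.  -48.1] [125.1  95.1] 23.2 [[419.0, -29.0], [456.0, -116.0], [571.0, -67.0], [534.0, 20.0]]
side loupe 0.59 110 0.027 [637.7 152. ] [21.5 32.7] 40.5 [[619.0, 157.0], [640.0, 133.0], [656.0, 147.0], [635.0, 171.0]]
side tape_roll 0.63 224 0.021 [ 555.7 -297.5] [ 59.2 140.3] 44.3 [[486.0, -268.0], [583.0, -368.0], [626.0, -327.0], [528.0, -227.0]]
side tweezers 0.48 123 0.007 [494.8 180. ] [ 15.9 105.3] 7.4 [[480.0, 231.0], [494.0, 127.0], [510.0, 129.0], [496.0, 233.0]]
```

```bash
python3 -c "
import cv2,numpy as np
a=cv2.imread('pics/scene0.png');b=cv2.imread('pics/side0.png')
cv2.imwrite('pics/both0.png',cv2.resize(np.vstack([a,b]),None,fx=.78,fy=.78))"
```

```text
(no output)
```

View pics/both0.png

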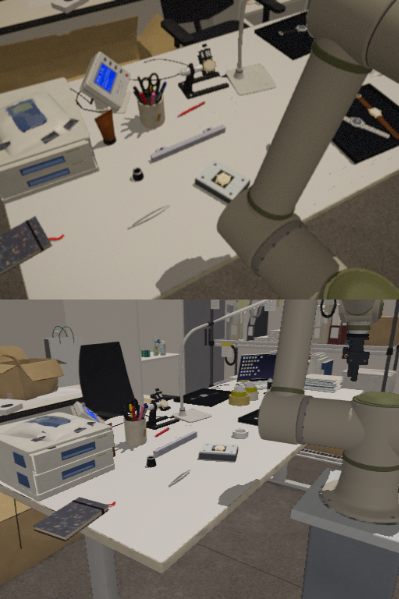

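The picture shows the block at (222,182) in the upper (scene) view, fence behind it at (188,142), loupe at (137,174) and tweezers at (150,215). In the lower (side) view, the tape is at (240,434), to the right behind the block. I'll move to a hover point robot-side of the block's right near corner, then look with the wrist camera.

```bash
python3 -m jog '[{"travel":[0.31,-0.279,0],"twist":0.342,"jaw":1},{"travel":[0.31,-0.279,0],"twist":0.342,"jaw":1},{"travel":[0.31,-0.279,0],"twist":0.342,"jaw":1},{"travel":[0.31,-0.279,0],"twist":0.342,"jaw":1},{"travel":[0.31,-0.279,0],"twist":0.342,"jaw":1},{"travel":[0.31,-0.279,0],"twist":0.342,"jaw":1},{"travel":[0.31,-0.279,0],"twist":0.342,"jaw":1},{"travel":[0.31,-0.279,0],"twist":0.342,"jaw":1},{"travel":[0.31,-0.279,0],"twist":0.342,"jaw":1},{"travel":[0.31,-0.279,0],"twist":0.342,"jaw":1},{"travel":[0.31,-0.279,0],"twist":0.342,"jaw":1},{"travel":[0.31,-0.279,0],"twist":0.342,"jaw":1}]'
cat > look.py <<'E'
from h import *
import sys
cam=sys.argv[1]
im,d=bot.grab_frame(cam)
if len(sys.argv)>2: cv2.imwrite(f"pics/{sys.argv[2]}.png",im)
for t in ["block","fence","watch_head"]+sys.argv[3:]:
    for q in bot.regions_of(cam,t)[:1]:
        P=cloud(cam,d,q["mask"]);z=P[:,2]
        if len(P)<20: continue
        if t=="block": P=P[(z>.024)&(z<.033)]
        if t=="fence": P=P[(z>.019)&(z<.029)]
        print(cam,t,round(q["score"],2),len(P),*rect(P))
o=bot.observe();print(o["time"],np.round(o["tcp_pos"],4),np.round(o["tcp_rot"],1),np.round(o["ft_force"],1))
E
python3 look.py wrist w1 tape_roll
```

```text
time: 1.9
tcp_pos: [0.3742, -0.1289, 0.2263]
tcp_rot: [180.0, 0.0, -0.1]
ft_force: [-0.3, -0.3, 0.3]
finger_gap: 0.004
finger_force: 0.0
wrist block 0.73 6401 [497.4 -49.8] [126.4  88. ] 23.7 [[422.0, -35.0], [457.0, -115.0], [573.0, -65.0], [538.0, 16.0]]
wrist watch_head 0.67 1002 [498.2 -49.1] [43.7 45.5] 28.4 [[468.0, -40.0], [490.0, -80.0], [528.0, -59.0], [507.0, -19.0]]
wrist tape_roll 0.88 2165 [ 535.7 -278.3] [68.7 67.5] 23.3 [[491.0, -261.0], [518.0, -323.0], [581.0, -296.0], [554.0, -234.0]]
2.15 [ 0.3743 -0.1284  0.2263] [-1.8e+02  0.0e+00 -1.0e-01] [-0.1 -0.2  0. ]
```

View pics/w1.png

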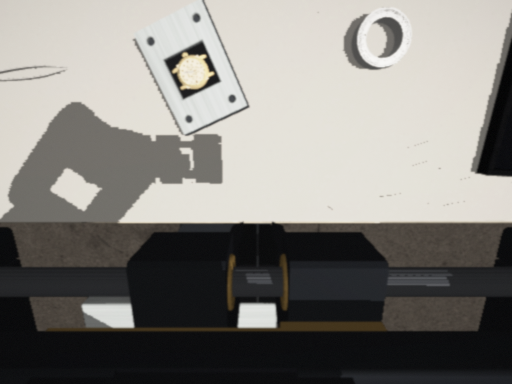

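The wrist view shows the block at (190,65), watch in its nest at (192,71), and the tape at (382,38), well to the right. Descend first, then push +x at the near right corner.

```bash
python3 -m jog '[{"travel":[0.025,0,0.05],"twist":0,"jaw":1},{"travel":[0.025,0,0.1],"twist":0,"jaw":1},{"travel":[0.025,0,0.15],"twist":0,"jaw":1},{"travel":[0.025,0,0.19],"twist":0,"jaw":1},{"travel":[0.025,0,0.206],"twist":0,"jaw":1},{"travel":[0.045,0,0.206],"twist":0,"jaw":1},{"travel":[0.055,0,0.206],"twist":0,"jaw":1},{"travel":[0.06,0,0.206],"twist":0,"jaw":1},{"travel":[0.066,0,0.206],"twist":0,"jaw":1},{"travel":[0.072,0,0.206],"twist":0,"jaw":1},{"travel":[0.078,0,0.206],"twist":0,"jaw":1},{"travel":[0.084,0,0.206],"twist":0,"jaw":1}]'; python3 look.py wrist; python3 look.py side
```

```text
time: 3.35
tcp_pos: [0.459, -0.1279, 0.0205]
tcp_rot: [180.0, -0.0, -0.0]
ft_force: [-1.9, 0.2, -0.7]
finger_gap: 0.001
finger_force: 0.0
wrist watch_head 0.93 4098 [497.4 -50.3] [42.6 46.2] 18.1 [[470.0, -35.0], [484.0, -79.0], [525.0, -66.0], [510.0, -22.0]]
3.55 [ 0.4584 -0.1278  0.0203] [-180.    0.   -0.] [-0.1 -0.4  0.4]
side block 0.98 447 [496.1 -48.6] [126.8  97.4] 23.8 [[418.0, -30.0], [458.0, -119.0], [574.0, -68.0], [534.0, 22.0]]
side fence 0.77 194 [678.1 -35.7] [ 20.7 255.7] 1.3 [[665.0, 92.0], [671.0, -164.0], [691.0, -163.0], [686.0, 92.0]]
side watch_head 0.59 573 [699.  -39.4] [ 63.6 268. ] 1.6 [[664.0, 94.0], [671.0, -174.0], [735.0, -172.0], [727.0, 95.0]]
3.75 [ 0.4583 -0.1279  0.0203] [-180.    0.   -0.] [ 0.2 -0.1 -0.4]
```

```bash
python3 -m jog '[{"travel":[0.004,0,0],"twist":0,"jaw":1},{"travel":[0.008,0,0],"twist":0,"jaw":1},{"travel":[0.012,0,0],"twist":0,"jaw":1},{"travel":[0.016,0,0],"twist":0,"jaw":1},{"travel":[0.02,0,0],"twist":0,"jaw":1},{"travel":[0.024,0,0],"twist":0,"jaw":1},{"travel":[0.028,0,0],"twist":0,"jaw":1},{"travel":[0.032,0,0],"twist":0,"jaw":1},{"travel":[0.036,0,0],"twist":0,"jaw":1},{"travel":[0.04,0,0],"twist":0,"jaw":1},{"travel":[0.04,0,0],"twist":0,"jaw":1}]'; python3 look.py side s1; python3 look.py scene
```

```text
time: 4.85
tcp_pos: [0.499, -0.1279, 0.0203]
tcp_rot: [180.0, -0.0, -0.0]
ft_force: [0.6, -0.1, -0.5]
finger_gap: 0.005
finger_force: 0.0
side block 0.85 451 [494.7 -48.5] [125.5  95.2] 22.1 [[419.0, -28.0], [454.0, -116.0], [571.0, -69.0], [535.0, 19.0]]
side fence 0.78 183 [675.8 -36.1] [ 20.7 258.6] 2.6 [[660.0, 93.0], [671.0, -166.0], [692.0, -165.0], [680.0, 93.0]]
5.05 [ 0.4983 -0.1279  0.0203] [-180.    0.   -0.] [0.  0.1 0.1]
scene block 0.63 130 [449.9 -93. ] [24.4 53.4] 56.5 [[421.0, -88.0], [465.0, -118.0], [479.0, -98.0], [434.0, -68.0]]
scene fence 0.71 222 [675.2  42.6] [19.6 92.6] 0.4 [[665.0, 89.0], [666.0, -4.0], [685.0, -4.0], [685.0, 89.0]]
5.25 [ 0.4985 -0.1279  0.0203] [180.  -0.  -0.] [ 0.  -0.4  0.6]
```

The stub passed just right of the corner without touching it. I'll back off, shift 25 mm left and push again.

```bash
python3 -m jog '[{"travel":[-0.04,0,0],"twist":0,"jaw":1},{"travel":[-0.075,0,0],"twist":0,"jaw":1},{"travel":[-0.075,-0.024,0],"twist":0,"jaw":1},{"travel":[-0.065,-0.024,0],"twist":0,"jaw":1},{"travel":[-0.06,-0.024,0],"twist":0,"jaw":1},{"travel":[-0.055,-0.024,0],"twist":0,"jaw":1},{"travel":[-0.05,-0.024,0],"twist":0,"jaw":1},{"travel":[-0.045,-0.024,0],"twist":0,"jaw":1},{"travel":[-0.04,-0.024,0],"twist":0,"jaw":1},{"travel":[-0.035,-0.024,0],"twist":0,"jaw":1},{"travel":[-0.03,-0.024,0],"twist":0,"jaw":1},{"travel":[-0.03,-0.024,0],"twist":0,"jaw":1}]'; python3 look.py side s2
```

```text
time: 6.45
tcp_pos: [0.4691, -0.104, 0.0203]
tcp_rot: [180.0, -0.0, 0.0]
ft_force: [0.2, -0.4, -0.6]
finger_gap: 0.005
finger_force: 0.0
side block 0.66 456 [496.  -49.8] [126.7  95.4] 22.3 [[419.0, -30.0], [455.0, -118.0], [573.0, -70.0], [536.0, 18.0]]
side fence 0.95 211 [679.  -36.4] [ 22.  259.9] 1.4 [[665.0, 93.0], [671.0, -167.0], [693.0, -166.0], [687.0, 94.0]]
side watch_head 0.44 57 [494.2 -44.7] [30.  32.1] 84.3 [[477.0, -58.0], [509.0, -61.0], [512.0, -31.0], [480.0, -28.0]]
6.65 [ 0.4683 -0.1039  0.0203] [-180.    0.   -0.] [-0.4 -0.6  0.1]
```

View pics/s2.png

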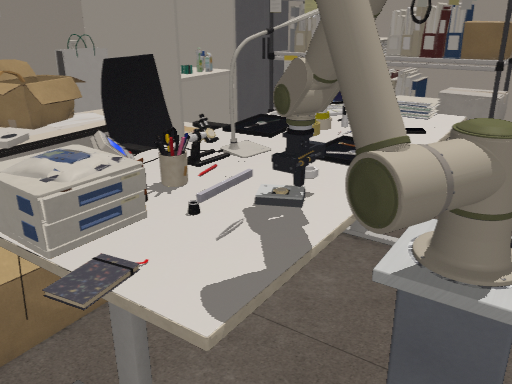

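The fingertip shows at (298,180), just behind the block's right end at (280,195). I'll check the tip against the block in a zoomed crop with projected points.

Run:
```python
from h import *
im=cv2.imread("pics/s2.png")
m=bot.camera_model("side");K=np.array(m["intrinsics"]);W=np.array(m["world_to_cam"])
def pr(p):
    c=W[:3,:3]@p+W[:3,3];q=K@c;return q[:2]/q[2]
s=8;x0,y0=245,150
cr=cv2.resize(im[y0:y0+70,x0:x0+95],None,fx=s,fy=s,interpolation=cv2.INTER_CUBIC)
for p,c in [((.4683,-.1039,.009),(0,0,255)),((.4683,-.1039,.0203),(0,255,255)),((.419,-.03,.028),(0,255,0)),((.456,-.118,.028),(255,0,0)),((.573,-.068,.028),(255,0,255)),((.536,.018,.028),(255,255,0))]:
    q=(pr(np.array(p))-[x0,y0]+.5)*s;cv2.circle(cr,tuple(q.astype(int).tolist()),4,c,-1)
cv2.imwrite("pics/s2c.png",cr)
```

```text
(no output)
```

View pics/s2c.png

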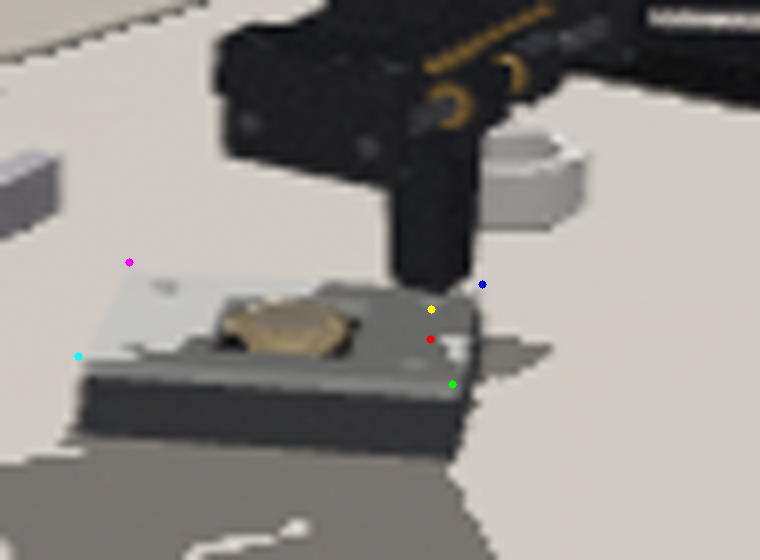

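Run:
```python
from h import *
for cam in ["side"]:
    im,d=bot.grab_frame(cam)
    M=np.zeros(d.shape,bool);M[172:190,292:306]=1
    for r in range(176,192):
        M=np.zeros(d.shape,bool);M[r,296:302]=1
        P=cloud(cam,d,M);print(r,np.round(np.median(P,0),3),im[r,299])
print(bot.finger_overhang,bot.observe()["tcp_pos"])
```

```text
176 [ 0.46  -0.089  0.063] [34 30 29]
177 [ 0.46  -0.088  0.06 ] [35 31 31]
178 [ 0.46  -0.088  0.057] [34 32 30]
179 [ 0.461 -0.091  0.053] [36 31 32]
180 [ 0.46  -0.092  0.05 ] [35 30 30]
181 [ 0.461 -0.091  0.048] [34 32 30]
182 [ 0.46  -0.09   0.045] [33 30 30]
183 [ 0.462 -0.089  0.041] [33 29 30]
184 [ 0.461 -0.09   0.038] [38 33 34]
185 [ 0.461 -0.09   0.035] [37 35 33]
186 [ 0.464 -0.097  0.029] [47 45 46]
187 [ 0.466 -0.1    0.026] [120 123 123]
188 [ 0.462 -0.093  0.025] [112 114 114]
189 [ 0.457 -0.084  0.027] [103 105 105]
190 [ 0.453 -0.079  0.027] [105 107 107]
191 [ 0.449 -0.069  0.027] [102 103 105]
0.011 [ 0.46833434 -0.10384697  0.02031314]
```

The depth shows the shut fingertips at about z=0.033, so they were passing over the block: shut, they sit about 12 mm above the TCP. I'll back off, lower gently away from the block and watch the force.

```bash
python3 -m jog '[{"travel":[-0.035,0,0],"twist":0,"jaw":1},{"travel":[-0.065,0.008,0],"twist":0,"jaw":1},{"travel":[-0.065,0.008,0.006],"twist":0,"jaw":1},{"travel":[-0.065,0.008,0.012],"twist":0,"jaw":1},{"travel":[-0.065,0.008,0.015],"twist":0,"jaw":1},{"travel":[-0.065,0.008,0.015],"twist":0,"jaw":1}]'
python3 - <<'E'
from h import *
im,d=bot.grab_frame("side")
P=cloud("side",d,np.ones(d.shape,bool))
t=bot.observe()["tcp_pos"];s=P[(abs(P[:,0]-t[0])<.03)&(abs(P[:,1]-t[1])<.035)&(P[:,2]<.06)]
h,e=np.histogram(s[:,2],np.arange(-.006,.06,.003));print(t,list(zip(np.round(e,3),h)))
E
```

```text
time: 7.3
tcp_pos: [0.404, -0.1117, 0.0048]
tcp_rot: [-180.0, 0.0, 0.0]
ft_force: [-0.3, -0.9, 0.8]
finger_gap: 0.007
finger_force: 0.0
[ 0.40397746 -0.1117432   0.00504174] [(np.float64(-0.006), np.int64(26)), (np.float64(-0.003), np.int64(164)), (np.float64(0.0), np.int64(10)), (np.float64(0.003), np.int64(0)), (np.float64(0.006), np.int64(0)), (np.float64(0.009), np.int64(0)), (np.float64(0.012), np.int64(0)), (np.float64(0.015), np.int64(8)), (np.float64(0.018), np.int64(9)), (np.float64(0.021), np.int64(7)), (np.float64(0.024), np.int64(13)), (np.float64(0.027), np.int64(11)), (np.float64(0.03), np.int64(11)), (np.float64(0.033), np.int64(12)), (np.float64(0.036), np.int64(9)), (np.float64(0.039), np.int64(12)), (np.float64(0.042), np.int64(15)), (np.float64(0.045), np.int64(11)), (np.float64(0.048), np.int64(12)), (np.float64(0.051), np.int64(9)), (np.float64(0.054), np.int64(10))]
```

Tips are 11 mm above the TCP. Lower 5 mm more and push.

```bash
python3 -m jog '[{"travel":[0,0,0.005],"twist":0,"jaw":1},{"travel":[0.015,0,0.005],"twist":0,"jaw":1},{"travel":[0.03,0,0.005],"twist":0,"jaw":1},{"travel":[0.036,0,0.005],"twist":0,"jaw":1},{"travel":[0.041,0,0.005],"twist":0,"jaw":1},{"travel":[0.046,0,0.005],"twist":0,"jaw":1},{"travel":[0.051,0,0.005],"twist":0,"jaw":1},{"travel":[0.056,0,0.005],"twist":0,"jaw":1},{"travel":[0.061,0,0.005],"twist":0,"jaw":1},{"travel":[0.066,0,0.005],"twist":0,"jaw":1},{"travel":[0.071,0,0.005],"twist":0,"jaw":1},{"travel":[0.076,0,0.005],"twist":0,"jaw":1}]'; python3 look.py side; python3 look.py wrist
```

```text
time: 8.55
tcp_pos: [0.4787, -0.112, -0.0001]
tcp_rot: [-180.0, 0.1, 0.0]
ft_force: [-4.9, -3.4, 2.0]
finger_gap: 0.003
finger_force: 2.9
side block 0.77 402 [518.3 -33.4] [125.1  93.9] 43.2 [[441.0, -42.0], [505.0, -110.0], [596.0, -25.0], [532.0, 44.0]]
side fence 0.92 197 [677.4 -34.7] [ 20.3 254.7] 1.8 [[663.0, 92.0], [671.0, -162.0], [691.0, -162.0], [683.0, 93.0]]
side watch_head 0.59 40 [514.8 -27.9] [24.2 26.6] 76.5 [[499.0, -37.0], [525.0, -43.0], [531.0, -19.0], [505.0, -13.0]]
8.75 [ 4.792e-01 -1.120e-01  1.000e-04] [180.   0.  -0.] [-1.9 -3.1 -0.9]
wrist block 0.66 29129 [521.5 -35.6] [126.7  89.4] 43.4 [[445.0, -47.0], [506.0, -112.0], [598.0, -25.0], [537.0, 40.0]]
wrist fence 0.63 895 [521.9 -34.5] [44.6 48.2] 41.2 [[489.0, -31.0], [521.0, -67.0], [554.0, -38.0], [523.0, -2.0]]
wrist watch_head 0.62 5517 [521.2 -35.7] [41.9 46.1] 43.2 [[490.0, -33.0], [522.0, -67.0], [552.0, -38.0], [521.0, -5.0]]
8.95 [ 4.793e-01 -1.119e-01  2.000e-04] [-180.    0.   -0.] [-1.7 -1.5 -1.1]
```

The block turned 20° and stayed flat, and the watch is still in its nest. Next I push the robot-facing long side near its right corner, diagonally.

```bash
python3 -m jog '[{"travel":[-0.04,0,0],"twist":0,"jaw":1},{"travel":[-0.069,0,0],"twist":0,"jaw":1},{"travel":[-0.069,-0.04,0],"twist":0,"jaw":1},{"travel":[-0.069,-0.08,0],"twist":0,"jaw":1},{"travel":[-0.069,-0.112,0],"twist":0,"jaw":1},{"travel":[-0.047,-0.112,0],"twist":0,"jaw":1},{"travel":[-0.037,-0.102,0],"twist":0,"jaw":1},{"travel":[-0.032,-0.097,0],"twist":0,"jaw":1},{"travel":[-0.028,-0.093,0],"twist":0,"jaw":1},{"travel":[-0.024,-0.089,0],"twist":0,"jaw":1},{"travel":[-0.02,-0.085,0],"twist":0,"jaw":1},{"travel":[-0.016,-0.081,0],"twist":0,"jaw":1}]';  python3 -m jog '[{"travel":[0.004,0.004,0],"twist":0,"jaw":1},{"travel":[0.008,0.008,0],"twist":0,"jaw":1},{"travel":[0.012,0.011,0],"twist":0,"jaw":1},{"travel":[0.016,0.014,0],"twist":0,"jaw":1},{"travel":[0.02,0.017,0],"twist":0,"jaw":1},{"travel":[0.02,0.017,0],"twist":0,"jaw":1}]'; python3 look.py side; python3 look.py wrist
```

```text
time: 10.15
tcp_pos: [0.4606, -0.0307, -0.0002]
tcp_rot: [-179.8, 0.4, -0.1]
ft_force: [-12.5, 3.9, 8.4]
finger_gap: 0.003
finger_force: 6.2
time: 10.75
tcp_pos: [0.4814, -0.0485, -0.0001]
tcp_rot: [-179.9, 0.3, -0.1]
ft_force: [-8.7, -0.2, 7.1]
finger_gap: 0.005
finger_force: 4.0
side block 0.93 283 [550.1 -29.1] [100.6 104.9] 61.6 [[480.0, -48.0], [572.0, -98.0], [620.0, -10.0], [528.0, 40.0]]
side fence 0.95 207 [677.3 -35.7] [ 20.2 255.1] 1.8 [[663.0, 91.0], [671.0, -164.0], [691.0, -163.0], [683.0, 92.0]]
side watch_head 0.43 72 [550.  -42.5] [32.8 45.7] 84.3 [[526.0, -57.0], [571.0, -61.0], [574.0, -28.0], [529.0, -24.0]]
10.95 [ 0.4814 -0.0484 -0.    ] [-1.799e+02  3.000e-01 -1.000e-01] [-8.6  0.   5.7]
wrist block 0.97 39217 [551. -46.] [127.   88.7] 63.4 [[483.0, -83.0], [562.0, -123.0], [619.0, -9.0], [540.0, 31.0]]
wrist watch_head 0.88 6400 [550.8 -46.1] [42.5 46.5] 62.7 [[520.0, -54.0], [562.0, -76.0], [581.0, -38.0], [540.0, -17.0]]
11.15 [ 0.4814 -0.0484 -0.    ] [-1.799e+02  3.000e-01 -1.000e-01] [-7.8 -0.9  6.5]
```

```bash
python3 -m jog '[{"travel":[-0.02,0,0],"twist":0,"jaw":1},{"travel":[-0.02,0.014,0],"twist":0,"jaw":1},{"travel":[-0.01,0.014,0],"twist":0,"jaw":1},{"travel":[-0.004,0.014,0],"twist":0,"jaw":1},{"travel":[0.001,0.014,0],"twist":0,"jaw":1},{"travel":[0.005,0.014,0],"twist":0,"jaw":1},{"travel":[0.009,0.014,0],"twist":0,"jaw":1},{"travel":[0.013,0.014,0],"twist":0,"jaw":1},{"travel":[0.017,0.014,0],"twist":0,"jaw":1},{"travel":[0.021,0.014,0],"twist":0,"jaw":1},{"travel":[0.025,0.014,0],"twist":0,"jaw":1},{"travel":[0.025,0.014,0],"twist":0,"jaw":1}]'; python3 look.py wrist
```

```text
time: 12.35
tcp_pos: [0.5089, -0.0621, -0.0]
tcp_rot: [-180.0, 0.1, -0.0]
ft_force: [-3.7, -0.5, 0.2]
finger_gap: 0.004
finger_force: 1.5
wrist block 0.69 40706 [579.6 -36.5] [127.4  88.9] 73.0 [[518.0, -84.0], [603.0, -110.0], [641.0, 11.0], [556.0, 37.0]]
12.55 [ 5.088e-01 -6.190e-02  2.000e-04] [-180.    0.   -0.] [-2.2  0.3 -1.1]
```

```bash
python3 -m jog '[{"travel":[-0.02,0,0],"twist":0,"jaw":1},{"travel":[-0.02,0.013,0],"twist":0,"jaw":1},{"travel":[-0.008,0.013,0],"twist":0,"jaw":1},{"travel":[-0.002,0.013,0],"twist":0,"jaw":1},{"travel":[0.003,0.013,0],"twist":0,"jaw":1},{"travel":[0.007,0.013,0],"twist":0,"jaw":1},{"travel":[0.011,0.013,0],"twist":0,"jaw":1},{"travel":[0.015,0.013,0],"twist":0,"jaw":1},{"travel":[0.019,0.013,0],"twist":0,"jaw":1},{"travel":[0.023,0.013,0],"twist":0,"jaw":1},{"travel":[0.026,0.013,0],"twist":0,"jaw":1},{"travel":[0.026,0.013,0],"twist":0,"jaw":1}]'; python3 look.py wrist
```

```text
time: 13.75
tcp_pos: [0.5346, -0.0756, 0.0004]
tcp_rot: [180.0, 0.1, 0.0]
ft_force: [-5.0, -3.4, 2.8]
finger_gap: 0.002
finger_force: 2.2
wrist block 0.86 41653 [598.5 -25.3] [127.5  88.7] 83.8 [[547.0, -84.0], [636.0, -93.0], [649.0, 33.0], [561.0, 43.0]]
wrist watch_head 0.56 6114 [598.4 -26.2] [41.8 44.1] 85.0 [[575.0, -45.0], [619.0, -49.0], [622.0, -7.0], [578.0, -3.0]]
13.95 [ 5.346e-01 -7.550e-02  4.000e-04] [180.   0.  -0.] [-4.  -2.5  2.3]
```

```bash
python3 -m jog '[{"travel":[0.004,0,0],"twist":0,"jaw":1},{"travel":[0.008,0,0],"twist":0,"jaw":1},{"travel":[0.012,0,0],"twist":0,"jaw":1},{"travel":[0.014,0,0],"twist":0,"jaw":1},{"travel":[0.014,0,0],"twist":0,"jaw":1},{"travel":[-0.01,0,0],"twist":0,"jaw":1},{"travel":[-0.01,-0.03,0],"twist":0,"jaw":1},{"travel":[-0.01,-0.05,0],"twist":0,"jaw":1},{"travel":[-0.01,-0.05,0],"twist":0,"jaw":1}]'; python3 look.py wrist; python3 look.py side
```

```text
time: 14.85
tcp_pos: [0.5249, -0.0233, 0.0004]
tcp_rot: [-180.0, -0.0, 0.1]
ft_force: [0.3, 0.1, -0.5]
finger_gap: 0.002
finger_force: 0.0
wrist block 0.6 37599 [601.5 -23.2] [127.2  79.1] 89.8 [[562.0, -87.0], [641.0, -87.0], [641.0, 40.0], [562.0, 41.0]]
wrist fence 0.23 41704 [600.8 -23.7] [127.3  81.1] 89.6 [[560.0, -87.0], [641.0, -88.0], [642.0, 40.0], [561.0, 40.0]]
wrist watch_head 0.89 6937 [606.  -23.7] [44.9 46.2] 88.0 [[582.0, -45.0], [628.0, -47.0], [630.0, -2.0], [584.0, -0.0]]
15.05 [ 5.25e-01 -2.57e-02  4.00e-04] [180.  -0.  -0.] [-0.1  0.3  0.9]
side fence 0.75 154 [666.   -3.6] [ 40.3 193.5] 1.2 [[644.0, 93.0], [648.0, -101.0], [688.0, -100.0], [684.0, 94.0]]
side watch_head 0.66 81 [601.5 -18.2] [38.2 38.3] 76.6 [[578.0, -32.0], [616.0, -41.0], [625.0, -4.0], [587.0, 5.0]]
15.25 [ 5.246e-01 -2.550e-02  3.000e-04] [ 1.8e+02 -0.0e+00 -1.0e-01] [ 0.  -0.8  0.3]
```

Now the angle is about 89.8°, with about 15 mm to go. I'll push at the block's middle until it meets the fence.

```bash
python3 -m jog '[{"travel":[0.018,0,0],"twist":0,"jaw":1},{"travel":[0.023,0,0],"twist":0,"jaw":1},{"travel":[0.026,0,0],"twist":0,"jaw":1},{"travel":[0.029,0,0],"twist":0,"jaw":1},{"travel":[0.031,0,0],"twist":0,"jaw":1},{"travel":[0.033,0,0],"twist":0,"jaw":1},{"travel":[0.035,0,0],"twist":0,"jaw":1},{"travel":[0.037,0,0],"twist":0,"jaw":1},{"travel":[0.037,0,0],"twist":0,"jaw":1}]'; python3 -m jog '[{"travel":[0.001,0,0],"twist":0,"jaw":1},{"travel":[0.002,0,0],"twist":0,"jaw":1},{"travel":[0.002,0,0],"twist":0,"jaw":1}]'; python3 -m jog '[{"travel":[0.001,0,0],"twist":0,"jaw":1},{"travel":[0.002,0,0],"twist":0,"jaw":1},{"travel":[0.002,0,0],"twist":0,"jaw":1}]'; python3 look.py wrist w2
```

```text
time: 16.15
tcp_pos: [0.5592, -0.0248, 0.0002]
tcp_rot: [-180.0, 0.3, 0.0]
ft_force: [-11.6, -0.2, 9.0]
finger_gap: -0.0
finger_force: 5.8
time: 16.45
tcp_pos: [0.5609, -0.0247, 0.0002]
tcp_rot: [-180.0, 0.4, 0.0]
ft_force: [-12.4, -0.4, 9.8]
finger_gap: 0.003
finger_force: 6.5
time: 16.75
tcp_pos: [0.5629, -0.0247, 0.0002]
tcp_rot: [-180.0, 0.4, 0.0]
ft_force: [-13.0, 0.4, 9.3]
finger_gap: 0.006
finger_force: 6.4
wrist block 0.67 40455 [619.3 -20.3] [ 90.4 127.3] 0.2 [[574.0, 43.0], [574.0, -84.0], [665.0, -84.0], [664.0, 44.0]]
wrist watch_head 0.86 5832 [620.  -20.3] [44.6 41.9] 1.2 [[597.0, 0.0], [598.0, -42.0], [643.0, -41.0], [642.0, 1.0]]
16.95 [ 5.629e-01 -2.470e-02  1.000e-04] [-180.     0.4    0. ] [-12.7  -0.5   9.9]
```

View pics/w2.png

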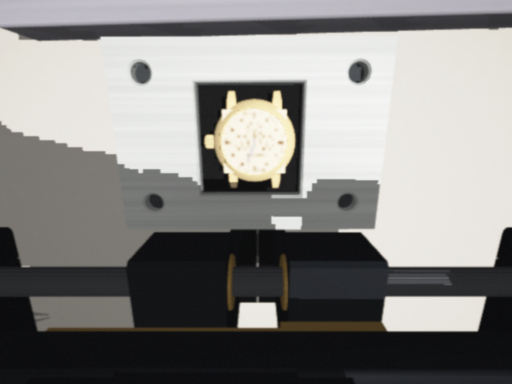

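The block's top edge at row 38 is nearly at the fence (rows 0–30), and the watch is in its nest at (255,140). The force is still at sliding level (13 N), so I push on.

```bash
python3 -m jog '[{"travel":[0.001,0,0],"twist":0,"jaw":1},{"travel":[0.002,0,0],"twist":0,"jaw":1},{"travel":[0.002,0,0],"twist":0,"jaw":1}]'|grep -E "tcp_pos|ft_f"; python3 -m jog '[{"travel":[0.001,0,0],"twist":0,"jaw":1},{"travel":[0.0015,0,0],"twist":0,"jaw":1},{"travel":[0.0015,0,0],"twist":0,"jaw":1}]'|grep -E "tcp_pos|ft_f"; python3 look.py wrist
```

```text
tcp_pos: [0.5649, -0.0247, 0.0002]
ft_force: [-12.4, 0.7, 9.8]
tcp_pos: [0.5663, -0.0247, 0.0002]
ft_force: [-12.7, 0.3, 11.0]
wrist block 0.75 40160 [623.6 -20.3] [ 89.  127.3] 0.4 [[579.0, 43.0], [580.0, -84.0], [669.0, -84.0], [668.0, 44.0]]
wrist fence 0.94 16601 [675.  -23.7] [225.4  15.8] 90.0 [[667.0, -136.0], [683.0, -136.0], [683.0, 89.0], [667.0, 89.0]]
wrist watch_head 0.93 5922 [623.6 -20.4] [42.5 44.8] 89.8 [[601.0, -42.0], [646.0, -42.0], [646.0, 1.0], [601.0, 1.0]]
17.75 [ 5.663e-01 -2.470e-02  1.000e-04] [-180.     0.4    0. ] [-13.6  -0.3  10.9]
```

```bash
for i in 1; do python3 -m jog '[{"travel":[0.001,0,0],"twist":0,"jaw":1},{"travel":[0.0015,0,0],"twist":0,"jaw":1},{"travel":[0.0015,0,0],"twist":0,"jaw":1}]'|grep -E "tcp_pos|ft_f"; done; python3 -m jog '[{"travel":[0.001,0,0],"twist":0,"jaw":1},{"travel":[0.0015,0,0],"twist":0,"jaw":1},{"travel":[0.0015,0,0],"twist":0,"jaw":1}]'|grep -E "tcp_pos|ft_f"; python3 look.py wrist w3
```

```text
tcp_pos: [0.5669, -0.0247, 0.0001]
ft_force: [-17.8, -0.5, 14.8]
tcp_pos: [0.567, -0.0247, 0.0001]
ft_force: [-26.1, -2.0, 20.6]
wrist block 0.9 40408 [624.1 -20.3] [ 88.7 127.4] 0.3 [[579.0, 43.0], [580.0, -84.0], [669.0, -84.0], [668.0, 44.0]]
wrist fence 0.75 17294 [675.7 -24. ] [ 15.7 225.1] 0.1 [[668.0, 88.0], [668.0, -137.0], [684.0, -137.0], [683.0, 88.0]]
wrist watch_head 0.96 5952 [624.1 -20.2] [45.7 43.6] 4.7 [[600.0, -0.0], [603.0, -44.0], [649.0, -40.0], [645.0, 3.0]]
18.55 [ 5.67e-01 -2.47e-02  1.00e-04] [-179.9    0.7    0. ] [-25.5  -2.4  19. ]
```

View pics/w3.png

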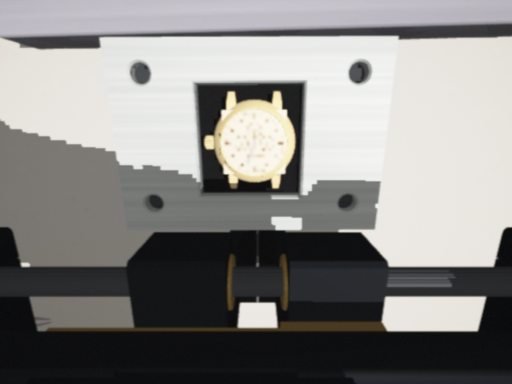

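The block's far edge (row 38) is against the fence and the force is rising, so contact is made. I'll compare the edge angles of block and fence precisely.

```bash
cat > ang.py <<'E'
from h import *
im,d=bot.grab_frame("wrist")
def edge(t,hi,lo,f,ys):
    q=bot.regions_of("wrist",t)[0];P=cloud("wrist",d,q["mask"]);P=P[(P[:,2]>lo)&(P[:,2]<hi)]
    X=[];Y=[]
    for y in ys:
        s=P[abs(P[:,1]-y)<.003]
        if len(s)>10: X.append(f(s[:,0]));Y.append(y)
    p=np.polyfit(Y,X,1);r=X-np.polyval(p,Y);p=np.polyfit(np.array(Y)[abs(r)<.002],np.array(X)[abs(r)<.002],1)
    print(t,"slope deg",np.round(np.degrees(np.arctan(-p[0])),2),"x at -.02",np.round(np.polyval(p,-.02),4),len(Y))
hi=lambda a:np.percentile(a,99);lo=lambda a:np.percentile(a,1)
b=np.arange(-.075,.036,.005)
edge("block",.033,.024,hi,b);edge("block",.033,.024,lo,b)
w=np.arange(-.125,.08,.005);edge("fence",.03,.02,lo,w);edge("fence",.03,.02,hi,w)
E
python3 ang.py
```

```text
block slope deg 0.19 x at -.02 0.6677 23
block slope deg 0.05 x at -.02 0.5811 23
fence slope deg 1.4 x at -.02 0.6713 41
fence slope deg 0.01 x at -.02 0.683 41
```

The block is still about 1.2° off, with its left corner touching and its right end about 3 mm open. I'll push the right end.

```bash
python3 -m jog '[{"travel":[-0.018,0,0],"twist":0,"jaw":1},{"travel":[-0.018,0.042,0],"twist":0,"jaw":1},{"travel":[-0.008,0.042,0],"twist":0,"jaw":1},{"travel":[-0.004,0.042,0],"twist":0,"jaw":1},{"travel":[-0.002,0.042,0],"twist":0,"jaw":1},{"travel":[-0.001,0.042,0],"twist":0,"jaw":1},{"travel":[0,0.042,0],"twist":0,"jaw":1},{"travel":[0,0.042,0],"twist":0,"jaw":1}]'|grep -E "tcp_pos|ft_f"; python3 -m jog '[{"travel":[0.001,0,0],"twist":0,"jaw":1},{"travel":[0.0015,0,0],"twist":0,"jaw":1},{"travel":[0.0015,0,0],"twist":0,"jaw":1}]'|grep -E "tcp_pos|ft_f";python3 ang.py
```

```text
tcp_pos: [0.5691, -0.0676, -0.0]
ft_force: [-15.6, -10.0, 9.2]
tcp_pos: [0.5694, -0.0676, -0.0]
ft_force: [-22.8, -10.6, 14.7]
block slope deg 1.41 x at -.02 0.669 23
block slope deg 1.3 x at -.02 0.5823 23
fence slope deg 1.41 x at -.02 0.6713 35
fence slope deg 0.17 x at -.02 0.6851 35
```

Both edges are now at 1.4°, so the block is flush. I'll retreat and lift clear, then check.

```bash
python3 -m jog '[{"travel":[-0.02,0,0],"twist":0,"jaw":1},{"travel":[-0.06,0,0],"twist":0,"jaw":1},{"travel":[-0.08,0,-0.04],"twist":0,"jaw":1},{"travel":[-0.09,0,-0.09],"twist":0,"jaw":1},{"travel":[-0.1,0,-0.14],"twist":0,"jaw":1},{"travel":[-0.1,0,-0.19],"twist":0,"jaw":1},{"travel":[-0.1,0,-0.2],"twist":0,"jaw":1},{"travel":[-0.1,0,-0.2],"twist":0,"jaw":1},{"travel":[-0.1,0,-0.2],"twist":0,"jaw":1}]'; python3 ang.py; python3 look.py wrist w4 tape_roll; python3 look.py scene x tweezers loupe
```

```text
time: 21.05
tcp_pos: [0.4728, -0.0664, 0.1986]
tcp_rot: [-179.9, 0.2, 0.0]
ft_force: [-0.1, 0.1, -0.3]
finger_gap: 0.004
finger_force: 0.0
block slope deg -0.2 x at -.02 0.6581 23
block slope deg 1.42 x at -.02 0.5817 23
wrist block 0.86 7102 [620.9 -20.5] [ 79.4 127. ] 1.0 [[580.0, 42.0], [582.0, -85.0], [662.0, -83.0], [659.0, 44.0]]
wrist fence 0.48 103 [625.7 -19.1] [43.1 44.7] 89.5 [[603.0, -40.0], [648.0, -41.0], [648.0, 2.0], [604.0, 3.0]]
wrist watch_head 0.91 1313 [625.9 -20.3] [42.5 43.6] 89.6 [[604.0, -41.0], [648.0, -42.0], [648.0, 1.0], [604.0, 1.0]]
wrist tape_roll 0.55 2203 [ 534.  -286.5] [66.  81.2] 0.0 [[501.0, -246.0], [501.0, -327.0], [567.0, -327.0], [567.0, -246.0]]
21.5 [ 0.4735 -0.0669  0.2   ] [-180.    0.   -0.] [ 0.4 -0.4 -0.6]
scene fence 0.67 49 [673.6  78.5] [20.1 17.6] 89.3 [[665.0, 69.0], [682.0, 68.0], [683.0, 88.0], [665.0, 89.0]]
scene watch_head 0.5 219 [649.8 151.3] [57.1 28.6] 4.5 [[620.0, 163.0], [622.0, 135.0], [679.0, 139.0], [677.0, 168.0]]
scene tweezers 0.56 257 [497.9 187.9] [ 21.7 101.2] 4.3 [[483.0, 238.0], [491.0, 137.0], [512.0, 138.0], [505.0, 239.0]]
scene loupe 0.63 216 [636.7 148. ] [29.8 33.3] 47.0 [[614.0, 148.0], [639.0, 126.0], [659.0, 148.0], [635.0, 170.0]]
21.8 [ 0.4735 -0.0669  0.2003] [-180.   -0.   -0.] [-0.1  0.1 -0.4]Traceback (most recent call last):
  File "ang.py", line 14, in <module>
    w=np.arange(-.125,.08,.005);edge("fence",.03,.02,lo,w);edge("fence",.03,.02,hi,w)
                                ~~~~^^^^^^^^^^^^^^^^^^^^^^
  File "ang.py", line 4, in edge
    q=bot.regions_of("wrist",t)[0];P=cloud("wrist",d,q["mask"]);P=P[(P[:,2]>lo)&(P[:,2]<hi)]
      ~~~~~~~~~~~~~~~~~~~~~~~~~^^^
IndexError: list index out of range
```

View pics/w4.png

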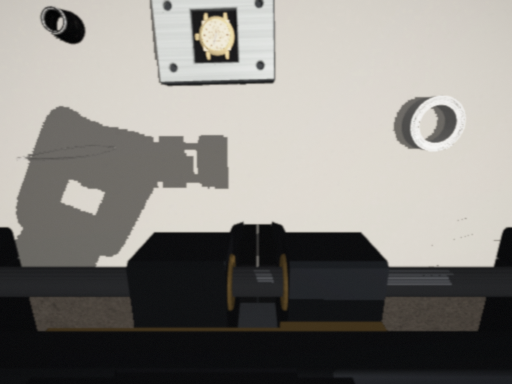

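The block's front edge (rows 80–82, columns 160–274) still has the flush slope of 1.4°. The watch is in its nest at (216,36), and the loupe, tape and tweezers are where they started. The arm is clear.

```bash
python3 -c "
from rig import bot
print(bot.finish_job())"
```

```text
the job is handed in; nothing more can be done
None
```

I handed the job in at about 22 s with the block flush along the fence: both edges measured 1.4°, with its centre about 15 mm from the fence's middle. The watch head was in its nest, the loupe, tape and tweezers had not moved, and the arm was clear. The hand-in returned no verdict.

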